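Start a suction-cup treatment: vacuum, output, start

ROBOT

A 6-joint arm with a two-finger parallel gripper is mounted at the origin on the work surface. World frame = base frame: x ahead of the robot, y to its left, z up, the work surface at z = 0. Lengths are in mm, angles in rad, forces in N, time in s.
With the tool pointing down it reaches from about 350 to 875 mm from the base axis. Payload 4.2 kg.
Tool frame: the origin (TCP) lies midway between the tips of the shut fingers; the grasp point (between the pads) lies 19 mm behind it (arm.tcp_to_grasp is the distance from the TCP to the grasp point, in mm); z points along the fingers, y is the line along which they close (so a half turn about z gives the same grasp; the last joint's range is limited). The gripper opens to 85 mm and grips with 20 to 120 N. Pads are 22 mm wide; open, the fingers measure 114 mm over their backs; the gripper's body (76 mm by 85 mm) begins 54 mm behind the grasp point. The pads swing forward as they close: fully open they stand 13 mm farther back than shut.
Start: joints at [1.464, 0.385, 0.008, 0, -1.194, -0.259], TCP at [223.527, 583.639, 205.212] pointing down, gripper open.
Joint ranges: [-3.14, 3.14], [-1.21, 2.06], [-1.07, 1.41], [-3.16, 2.05], [-2.99, -0.16], [-3.1, 3.1]. Speed limits (rad/s): [2.79, 2.79, 3.14, 3.14, 3.14, 3.14].

INTERFACE

Orientations are given as a unit quaternion [x, y, z, w].
In Python, from bench import arm, get_image gives the robot as it stands.
- The arm moves only by the tool drive_tool, never from a script. Its argument "deltas" is a list of rows, each a list of 2 entries, a list of its own where there are three numbers: the shift along the tool's x, y, z in cm, then the turn, a rotation vector about the tool's x, y, z in degrees. In form: [[[x, y, z], [ax, ay, az]], ...]. A call has 1 to 12 rows; each row shifts and turns the commanded pose from where the row before left it, along the tool's axes as they then stand; what a row does not reach is not made up. A row lasts 1/10 s, in which the tool goes at most 50 mm and 8.59 degrees, less where a joint would pass 70% of its speed; a pose out of reach is approached as far as the arm can. A call with a gripper value outside its range is refused whole. "claw" is the finger opening in cm, from 0 to 8.54, set as the call begins (left out, the last holds). The fingers move at their own pace and stop on an object; the grip force is fixed at half the most. Time passes only in rows, so rows that do not move let the fingers close. It gives the time, the measured TCP pose, the force, the opening and the grip force at its end, in the units of the state.
- arm.read_state(): the state, without advancing time (a new reading comes with each control period).
- get_image(name): name is "scene" or "side" or "wrist"; returns a dict with "img" (480x640x3 uint8, red, green, blue), "fx", "fy", "cx", "cy" (pixels), "eye" and "orientation" of the camera in the world; the wrist camera has in their place "mount" (4x4, takes a point from camera to tool coordinates, whose origin is the TCP and whose axes are the flange's). Camera axes: x right, y down, z forward; pixel columns grow to the right and rows downward; lengths in mm; the calibration is good to about 2 mm. A picture is of the moment at which its call begins: read the wrist's pose just before it. There is no depth.
- arm.job_done(): hands the job in; it is judged then, once.
The state is a dict: "clock": time; "joints": joint angles; "joint_vel": joint speeds; "joint_efforts": joint torques, N m; "position": TCP position; "ee_rot": TCP orientation; "contact_force": force on the tool from outside, world axes, zero at the start; "wrist_torque": the same for the moment, N m; "gripper_width": finger opening in mm; "grasp_force": force on a finger pad.
Only numpy, scipy, OpenCV 4.12 (cv2) and the standard library are available. Lean on these libraries where they do the work, as an engineer would, in place of code of your own. Each camera call takes 0.05 s, during which the arm holds its last target. There are 200 camera calls.

TASK

Start a suction-cup treatment with light fingertip presses: press the raised far half of the rocker on the vacuum unit (the one with the round gauge) until it is fully over, then do the same with the middle of the three rockers on the stimulator (the one with the display), then press the stimulator's long bar-shaped start key well down and let it come back up. The cups must be held by suction before any current flows, so keep strictly to that order. Leave the stimulator's outer rockers and round stop key alone, and do not pick up or shift the cups and other things standing about.

Things in the scene. Friction and masses are not known exactly. Their poses are not given: they have to be found in the camera images.
- vacuum_unit: vacuum unit: white housing, black panel, 170 mm wide (y), 240 deep (x); round steel-rimmed gauge and a knob behind, four hose sockets along the back edge (all within 18 mm of the panel), one white rocker in front. Top panel slopes up away from the robot at 0.17 rad, 60 mm high at the front, 100 at the back. Fixed. Origin under its middle, x front to back, y to its left
- vacuum_switch (a joint): vacuum unit's only rocker: white V-shaped rocker 52 mm long (front to back), 30 mm wide, hinged across its middle 5 mm above the panel. 0 off: far half stands up 0.4 rad from the panel, near half lies along it; 0.4 on: the reverse. Pressing the far half down turns it (0.05 N m, so 2 to 4 N at the fingertip, then a firm stop); it stays where it is left
- vacuum_switch_on (a point): vacuum unit's rocker: point on the face of the far, raised (on) half, 14 mm from the hinge, 12 mm from the outer edge. Moves with the rocker: about 10 mm above the panel when off; it sinks 5 mm on the way to on, where this half lies parallel to the panel
- stimulator: stimulator: white housing, black panel, 220 mm wide (y), 240 deep (x); oblong display and knob at the back (within 18 mm of the panel), row of three white rockers 58 mm apart, in front a long start bar (left) and a round stop key (right). Top panel slopes up away from the robot at 0.17 rad, 60 mm high at the front, 100 at the back. Fixed. Origin under its middle, x front to back, y to its left
- output_middle (a joint): stimulator's middle output rocker: white V-shaped rocker 52 mm long (front to back), 30 mm wide, hinged across its middle 5 mm above the panel. 0 off: far half stands up 0.4 rad from the panel, near half lies along it; 0.4 on: the reverse. Pressing the far half down turns it (0.05 N m, so 2 to 4 N at the fingertip, then a firm stop); it stays where it is left
- output_middle_on (a point): stimulator's middle output rocker: point on the face of the far, raised (on) half, 14 mm from the hinge, 12 mm from the outer edge. Moves with the rocker: about 10 mm above the panel when off; it sinks 5 mm on the way to on, where this half lies parallel to the panel
- output_left (a joint): angle of the left output rocker (58 mm to the left, +y, of the middle one), same kind; leave it off (0)
- output_right (a joint): angle of the right output rocker (58 mm to the right, -y, of the middle one), same kind; leave it off (0)
- start_key (a joint): travel of the start key: white bar, 20 mm (front to back) by 46 mm (left to right), its top 9 mm above the panel; 0 up, 0.005 m fully down (square to the panel). A spring pushes it back up: 2 N to start, 5 N fully down. Counts as pressed beyond 0.003
- start_key_top (a point): centre of the start key's top face; moves with the key. It lies 85 mm in front of the unit's middle and 35 mm to its left
- stop_key (a joint): travel of the stop key: white round key, 24 mm across, in line with the start key and 90 mm to its right; same spring and travel; leave it up (0)
- cup_between: suction cup electrode standing between the two units: pale blue flared bell, 64 mm across and 36 mm high, with a black round cap on top, 60 mm high in all; origin at the centre of its underside. Loose; leave it
- cup_front: suction cup electrode, milky bell, same shape and size (64 mm across, 60 mm high), standing on the table to the right and nearer the robot than the units; origin under its centre. Loose; leave it
- cup_side: larger dark blue suction cup electrode, 76 mm across, 66 mm high, standing to the left of the units; origin under its centre. Loose; leave it
- probe: ultrasound handpiece lying on the table between the two units, behind the cup: black handle 28 mm thick with an aluminium head 44 mm across and 42 mm high, 160 mm long along its x (head towards its +x); origin on the table near the head end of the handle. Loose; leave it
- gel_tube: white gel tube standing on its cap, 50 mm across, 140 mm high, to the right of the units; origin under its centre. Loose; leave it
- pump_bottle: square white pump dispenser, 60 x 85 mm, 143 mm high, to the left of the units; origin under its centre. Loose; leave it
- cream_jar: white jar with a black lid, 68 mm across, 62 mm high, to the right of the units; origin under its centre. Loose; leave it

How it is judged (in metres and radians):
On the way, in this order (a step that is already met when the one before it is completed fails the run):
1. the vacuum unit's rocker is pressed fully over to on (value of joint vacuum_switch above 0.32 rad), for 0.1 s.
2. the stimulator's middle output rocker is pressed fully over to on (value of joint output_middle above 0.32 rad), for 0.1 s.
3. the start key is pressed well down (value of joint start_key above 0.003 m and contact force between the fingers and stimulator above 0.5 N), for 0.05 s.
At the end, for the whole second after the job is handed in: The vacuum rocker and the middle output rocker are on (beyond 0.32 of 0.4 rad), the outer rockers off (under 0.15 rad), the start and stop keys up (within 1 mm), and every cup, tube, bottle, jar and probe within 20 mm of where it stood (value of joint each of vacuum_switch, output_middle above 0.32 rad and value of joint each of start_key, stop_key below 0.001 m and value of joint each of output_left, output_right below 0.15 rad and distance of each of cup_between, cup_front, cup_side, probe, gel_tube, pump_bottle, cream_jar from where it was at the start of the episode below 0.02 m); the robot touches nothing.
It fails at once if the output is switched on before the vacuum (value of joint output_middle above 0.2 rad and value of joint vacuum_switch below 0.2 rad).
It fails at once if the start key is pressed (beyond 2 mm) before vacuum and output are both on (value of joint start_key above 0.002 m and value of joint any of vacuum_switch, output_middle below 0.2 rad).
It fails at once if an outer output rocker is turned (beyond 0.15 rad) or the stop key pressed (beyond 2 mm) (value of joint any of output_left, output_right above 0.15 rad or value of joint stop_key above 0.002 m).
It fails at once if a unit is pressed with more than 30 N (contact force between any of the fingers, the arm and vacuum_unit above 30 N or contact force between any of the fingers, the arm and stimulator above 30 N).
It fails at once if a cup, tube, bottle, jar or the probe is picked up or shifted by more than 20 mm (distance of any of cup_between, cup_front, cup_side, probe, gel_tube, pump_bottle, cream_jar from where it was at the start of the episode above 0.02 m).
It also fails if it takes over 45 s, if anything falls off the work surface, if the arm or the gripper's body presses on something with over 40 N, if the wrist force passes 120 N, or if a joint passes its speed limit or range.

## Working session

There is one attempt and no reset: what is moved stays moved. The work goes in short steps, Python scripts to look and compute and a tool call to move; the robot and the scene stay as the last step left them, time stands still between calls to the robot, and variables do not carry over. Pictures are saved under pics/ and viewed, at most 10 in all, crops included, and the job is handed in when it is done.

Besides the shell and the picture viewer there is one more tool, called after "Emit:" as a command line: name --argument value ..., lists and objects as JSON in quotes. drive_tool: Moves the arm, as the interface text tells. Its arguments: {"type":"object","properties":{"deltas":{"type":"array"},"claw":{"type":"number"}},"required":["deltas"]}

```bash
mkdir -p pics; cat > h.py <<'E'
from bench import arm, get_image
import numpy as np, cv2, json
from scipy.spatial.transform import Rotation as R
def snap(n,f):
    s=arm.read_state(); d=get_image(n); cv2.imwrite(f'pics/{f}.png',d['img'][:,:,::-1])
    d['s']=s; np.save(f'pics/{f}.npy',d,allow_pickle=True); return d
E
python3 - <<'E'
from h import *
for n in ('scene','side','wrist'):
    d=snap(n,n+'0'); print(n,{k:v for k,v in d.items() if k not in('img','s')})
print(d['s'])
E
```

```text
scene {'fx': 574.4477808300473, 'fy': 574.4477808300473, 'cx': 317.0744044528838, 'cy': 240.6837668502719, 'eye': array([1203.8627439 , -666.18535144, 1293.1286349 ]), 'orientation': array([ 0.87371765,  0.35841486, -0.12968815, -0.3022205 ])}
side {'fx': 506.9669157987967, 'fy': 506.9669157987967, 'cx': 311.32010214338203, 'cy': 248.53253125857123, 'eye': array([ 366.13422386, -793.20836273,  774.97068572]), 'orientation': array([ 0.90740217, -0.0683853 ,  0.03974377, -0.41275319])}
wrist {'fx': 382.31848976726764, 'fy': 382.31848976726764, 'cx': 319.2828943647868, 'cy': 243.29553980376787, 'mount': array([[ 7.02195618e-04, -9.55164659e-01, -2.96074284e-01,
         7.63700414e+01],
       [ 9.99999456e-01,  4.42156771e-04,  9.45244924e-04,
        -5.18563186e-01],
       [-7.71953296e-04, -2.96074786e-01,  9.55164449e-01,
        -1.67865352e+02],
       [ 0.00000000e+00,  0.00000000e+00,  0.00000000e+00,
         1.00000000e+00]])}
{'clock': 0.1, 'joints': array([ 1.46359975e+00,  3.85461993e-01,  6.73899215e-03, -4.25318413e-04,
       -1.19401611e+00, -2.58598285e-01]), 'joint_vel': array([-0.00031214, -0.00141224,  0.00423818,  0.0011777 ,  0.0002973 ,
        0.00113544]), 'joint_efforts': array([ 6.97033283e-04, -3.93316591e+01,  1.88931370e+01,  4.19791952e+00,
       -2.55701329e-03,  5.83800187e-06]), 'position': array([223.34088933, 583.10272059, 204.23393982]), 'ee_rot': array([ 9.83306086e-01, -1.81956475e-01, -1.23634864e-04,  9.83558886e-04]), 'contact_force': array([ 0.01120226, -0.38810996,  0.32819448]), 'wrist_torque': array([ 0.00665247, -0.0315639 , -0.01327479]), 'grasp_force': 0.0, 'gripper_width': 85.37794168266564}
```

View pics/scene0.png

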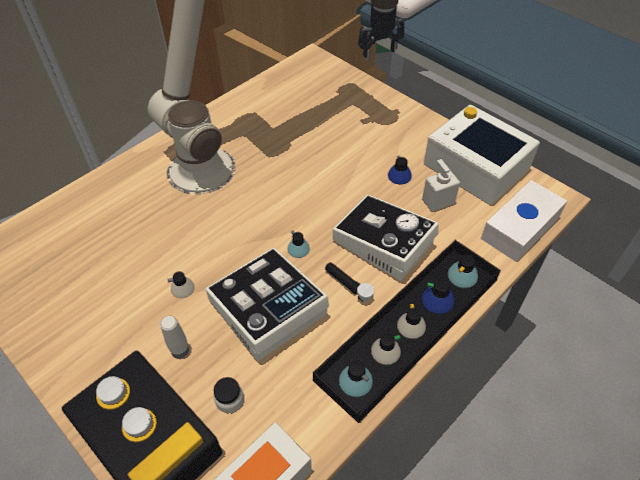

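View pics/side0.png

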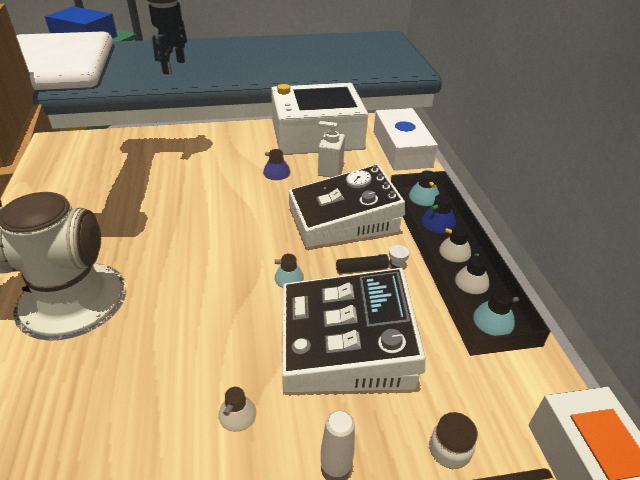

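The scene and side views show the vacuum unit (scene ~385,235) and the stimulator (scene ~267,302). I'll enlarge both.

```bash
python3 - <<'E'
from h import *
a=cv2.imread('pics/scene0.png');b=cv2.imread('pics/side0.png')
def c(i,x,y):
    t=cv2.resize(i[y:y+75,x:x+100],(400,300),interpolation=cv2.INTER_CUBIC); return t
# offsets
o=np.vstack([np.hstack([c(a,335,190),c(b,290,165)]),np.hstack([c(a,215,245),c(b,280,275)])])
cv2.imwrite('pics/z.png',o)
E
```

```text
(no output)
```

View pics/z.png

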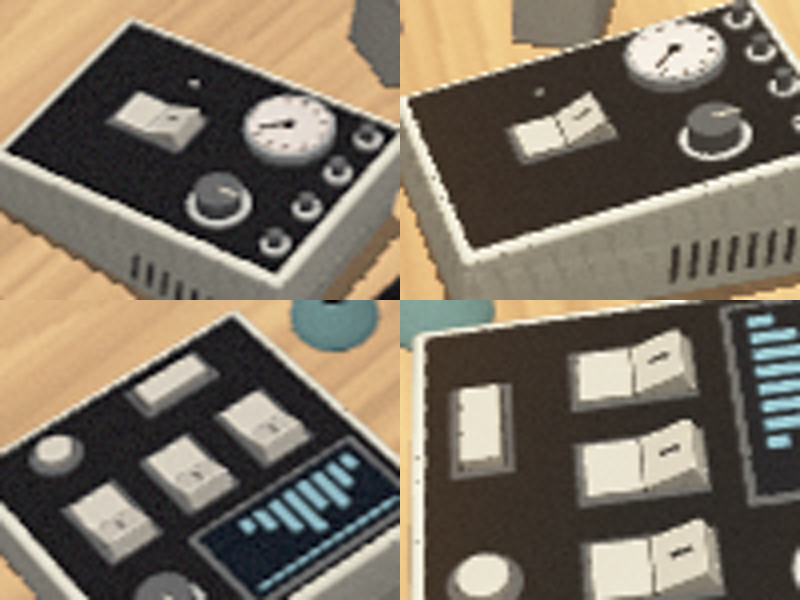

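```bash
cat > fit.py <<'E'
from h import *
from scipy.optimize import least_squares
C={n:np.load(f'pics/{n}0.npy',allow_pickle=True).item() for n in('scene','side')}
def proj(n,P):
    d=C[n];p=R.from_quat(d['orientation']).inv().apply(np.atleast_2d(P)-d['eye'])
    return np.c_[d['fx']*p[:,0]/p[:,2]+d['cx'],d['fy']*p[:,1]/p[:,2]+d['cy']]
def tri(a,b):
    return least_squares(lambda X:np.r_[proj('scene',X)[0]-a,proj('side',X)[0]-b],[500,0,80])
def z(x,y,ox,oy): return np.array([ox+(x+.5)/4-.5,oy+(y+.5)/4-.5])
OFF={('V','scene'):(335,190,0,0),('V','side'):(290,165,400,0),('S','scene'):(215,245,0,300),('S','side'):(280,275,400,300)}
def zz(u,c,x,y):
    a,b,dx,dy=OFF[u,c]; return z(x-dx,y-dy,a,b)
def K(w): return {'FL':(-120,w,60),'FR':(-120,-w,60),'BL':(120,w,100),'BR':(120,-w,100)}
corn={'V':(85,{'scene':{'FL':zz('V','scene',132,20),'FR':zz('V','scene',5,150),'BR':zz('V','scene',280,282),'BL':(437,229)},
  'side':{'FL':(290,190),'FR':zz('V','side',470,258),'BR':(403,204),'BL':(375,168)}}),
 'S':(110,{'scene':{'FL':zz('S','scene',235,315),'FR':(208,292),'BR':(257,345),'BL':(327,296)},
  'side':{'FL':(284,281),'FR':(283,377),'BR':(421,361),'BL':(404,271)}})}
pts={'V':{'mark':((174,117),(583,112)),'led':((195,84),(540,91))},
 'S':{'markM':((188,475),(670,450)),'markL':((268,428),(658,356)),'markR':((122,521),(682,551)),'start':((173,378),(480,423)),'stop':((54,447),(484,576))}}
for u,(w,cs) in corn.items():
    k=K(w)
    def W(q,p): return R.from_euler('z',q[2]).apply(p)+[q[0],q[1],0]
    def res(q): return np.concatenate([(proj(c,W(q,k[n]))[0]-p) for c in cs for n,p in cs[c].items()])
    f=least_squares(res,[600,0,0],loss='soft_l1'); q=f.x
    print(u,q.round(2),res(q).round(1))
    for n,(a,b) in pts[u].items():
        t=tri(zz(u,'scene',*a),zz(u,'side',*b)); l=R.from_euler('z',-q[2]).apply(t.x-[q[0],q[1],0])
        print(n,t.x.round(1),'local',l.round(1),'above',round((l[2]-80-l[0]/6)*.986,1),t.fun.round(1))
E
python3 fit.py
```

```text
V [6.1411e+02 1.7302e+02 9.0000e-02] [-0.1 -1.3 -4.9  0.7 -0.8  3.5  2.7 -4.6 -0.8 -1.1 -2.   1.9  4.8 -1.4
  7.2 -4.1]
mark [588.6 174.8  89. ] local [-25.2   3.9  89. ] above 13.0 [ 0.  -0.2  0.1  0.1]
led [571.5 218.6  75.5] local [-38.6  49.   75.5] above 1.9 [ 0.  -0.5  0.2  0.3]
S [ 539.83 -202.68   -6.41] [-0.2 -2.2 -4.5 -3.8 -2.6  1.3  1.5  0.5 -0.8  2.1 -0.9 -0.3  8.1 -1.6
  1.7 -3.9]
markM [ 535.1 -205.9   97.9] local [-4.3 -3.7 97.9] above 18.4 [ 0.1 -0.4  0.2  0.3]
markL [ 542.7 -145.    94.7] local [-4.3 57.6 94.7] above 15.2 [ 0.1 -0.5  0.2  0.3]
markR [ 529.3 -256.6   91.8] local [ -3.7 -54.8  91.8] above 12.2 [-0.1  0.3 -0.1 -0.2]
start [ 456.9 -152.6   71.2] local [-88.5  39.3  71.2] above 5.8 [-0.   0.1 -0.  -0. ]
stop [ 445.6 -244.3   74.5] local [-88.3 -53.   74.5] above 9.1 [-0.   0.2 -0.1 -0.1]
```

```bash
cat >> h.py <<'E'
def Rt(yaw): 
    s,c=np.sin(.17),np.cos(.17)
    return R.from_euler('z',yaw)*R.from_matrix(np.array([[c,0,s],[0,-1,0],[s,0,-c]]).T)
def plan(p,yaw,Rc=None):
    s=arm.read_state(); Rc=R.from_quat(s['ee_rot']); T=Rt(yaw)
    rv=np.degrees((Rc.inv()*T).as_rotvec())
    print('turn deg',rv.round(2),'shift cm after turn',(T.inv().apply(np.array(p)-s['position'])/10).round(2),'before',(Rc.inv().apply(np.array(p)-s['position'])/10).round(2))
E
python3 - <<'E'
from h import *
T=Rt(.09)
print(T.as_matrix().round(3)); plan(np.array([588.6,174.8,87])-T.apply([0,0,110]),.09)
E
```

```text
[[ 0.982  0.09   0.168]
 [ 0.089 -0.996  0.015]
 [ 0.169  0.    -0.986]]
turn deg [  2.32   9.59 -26.05] shift cm after turn [30.25 43.96  6.1 ] before [47.05 25.89  0.95]
```

Emit:
drive_tool --deltas '[[[0,0,0],[0.58,2.4,-6.5]],[[0,0,0],[0.58,2.4,-6.5]],[[0,0,0],[0.58,2.4,-6.5]],[[0,0,0],[0.58,2.4,-6.5]]]' --claw 0

```text
clock: 0.55
position: [223.4, 583.6, 204.8]
ee_rot: [0.995, 0.047, 0.086, -0.004]
contact_force: [-0.1, -0.9, -0.2]
gripper_width: 28.1
grasp_force: 0.0
```

Emit:
drive_tool --deltas '[[[2,2.9,0.4],[0,0,0]],[[2,2.9,0.4],[0,0,0]],[[2,2.9,0.4],[0,0,0]],[[2,2.9,0.4],[0,0,0]],[[2,2.9,0.4],[0,0,0]],[[2,2.9,0.4],[0,0,0]],[[2,2.9,0.4],[0,0,0]],[[2,2.9,0.4],[0,0,0]],[[2,2.9,0.4],[0,0,0]],[[2,2.9,0.4],[0,0,0]],[[2,2.9,0.4],[0,0,0]],[[2,2.9,0.4],[0,0,0]]]'

```text
clock: 1.75
position: [498.8, 257.5, 198.0]
ee_rot: [0.995, 0.044, 0.085, -0.005]
contact_force: [0.5, 0.4, 0.2]
gripper_width: 0.0
grasp_force: 0.0
```

Emit:
drive_tool --deltas '[[[2,2.9,0.4],[0,0,0]],[[2,2.9,0.4],[0,0,0]],[[2,2.9,0.4],[0,0,0]],[[0,0,0],[0,0,0]],[[0,0,0],[0,0,0]]]'

```text
clock: 2.25
position: [567.0, 176.8, 195.8]
ee_rot: [0.995, 0.043, 0.085, -0.004]
contact_force: [-0.3, -1.2, -0.4]
gripper_width: 0.1
grasp_force: 0.0
```

```bash
python3 - <<'E'
from h import *
T=Rt(.09)
plan(np.array([588.6,174.8,87])-T.apply([0,0,110]),.09)
d=snap('wrist','w1')
M=np.array(d['mount'])
def pw(p):
    q=np.linalg.inv(M)@np.r_[p,1]; return d['fx']*q[0]/q[2]+d['cx'],d['fy']*q[1]/q[2]+d['cy']
print(d['s']['position'],d['s']['contact_force'],'tcp px',pw([0,0,0]),'at 110',pw([0,0,110]))
E
```

```text
turn deg [-0.05  0.01 -0.16] shift cm after turn [0.26 0.39 0.09] before [0.27 0.39 0.09]
[566.97139281 176.78306766 195.83681782] [-0.34875497 -1.16992158 -0.4333767 ] tcp px (np.float64(319.21540469671163), np.float64(291.8563692636341)) at 110 (np.float64(319.16262087781666), np.float64(230.83470135548592))
```

View pics/w1.png

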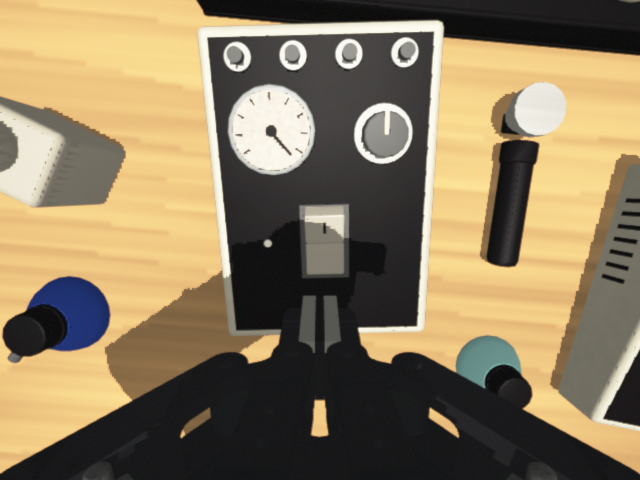

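The wrist view shows the vacuum rocker with its hinge at row 243, its mark at (324,228) and its far edge at row 213. The tip would land at (319,231), so I'll shift +5 mm in x and +3.7 mm in y.

Emit:
drive_tool --deltas '[[[0.5,0.37,1.5],[0,0,0]],[[0,0,2.5],[0,0,0]],[[0,0,2.5],[0,0,0]],[[0,0,2],[0,0,0]],[[0,0,1],[0,0,0]],[[0,0,0],[0,0,0]]]'

```text
clock: 2.9
position: [587.1, 175.9, 101.4]
ee_rot: [0.995, 0.045, 0.083, -0.004]
contact_force: [0.1, -0.6, 0.4]
gripper_width: 0.3
grasp_force: 0.0
```

Emit:
drive_tool --deltas '[[[0,0,0.3],[0,0,0]],[[0,0,0.3],[0,0,0]],[[0,0,0.3],[0,0,0]],[[0,0,0],[0,0,0]]]'

```text
clock: 3.3
position: [589.7, 176.2, 94.9]
ee_rot: [0.995, 0.044, 0.085, -0.005]
contact_force: [0.1, 0.1, 0.3]
gripper_width: -0.1
grasp_force: 0.0
```

Emit:
drive_tool --deltas '[[[0,0,0.2],[0,0,0]],[[0,0,0.2],[0,0,0]],[[0,0,0],[0,0,0]]]'

```text
clock: 3.6
position: [590.3, 176.1, 90.5]
ee_rot: [0.995, 0.044, 0.085, -0.005]
contact_force: [0.4, -0.6, 0.1]
gripper_width: -0.0
grasp_force: 0.0
```

Emit:
drive_tool --deltas '[[[0,0,0.2],[0,0,0]],[[0,0,0.2],[0,0,0]],[[0,0,0],[0,0,0]]]'

```text
clock: 3.9
position: [590.9, 176.1, 86.5]
ee_rot: [0.995, 0.044, 0.085, -0.004]
contact_force: [-0.4, 0.1, -0.1]
gripper_width: -0.2
grasp_force: 0.0
```

Emit:
drive_tool --deltas '[[[0,0,0.2],[0,0,0]],[[0,0,0.2],[0,0,0]],[[0,0,0],[0,0,0]]]'

```text
clock: 4.2
position: [591.6, 176.2, 82.5]
ee_rot: [0.995, 0.044, 0.085, -0.004]
contact_force: [0.3, 0.1, -0.3]
gripper_width: 0.0
grasp_force: 0.0
```

Emit:
drive_tool --deltas '[[[0,0,0.1],[0,0,0]],[[0,0,0.1],[0,0,0]]]'

```text
clock: 4.4
position: [592.2, 176.4, 80.9]
ee_rot: [0.995, 0.044, 0.085, -0.005]
contact_force: [-0.1, -0.1, 0.0]
gripper_width: 0.1
grasp_force: 0.0
```

```bash
python3 - <<'E'
from h import *
a=snap('side','s2')['img'][:,:,::-1]; b=snap('wrist','w2')['img'][:,:,::-1]
f=lambda i,x,y:cv2.resize(i[y:y+100,x:x+100],(400,400),interpolation=cv2.INTER_CUBIC)
cv2.imwrite('pics/z2.png',np.hstack([f(a,290,140),f(b,270,210)]))
s=arm.read_state();print(s['position'],s['contact_force'])
E
```

```text
[592.05386593 176.34845081  80.79887108] [0.43201894 0.43657054 0.05332458]
```

View pics/z2.png

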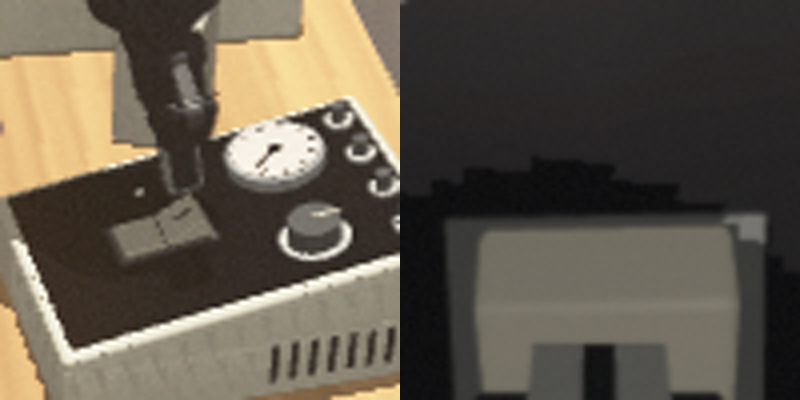

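```bash
cat >> fit.py <<'E'
print('----')
for p in ([592,176.3,80.8],[588.6,174.8,89]): print(proj('side',p),proj('scene',p))
E
python3 fit.py | sed -n '/----/,$p'
python3 - <<'E'
from h import *
a=snap('scene','c2')['img'][:,:,::-1]
f=lambda i,x,y:cv2.resize(i[y:y+90,x:x+100],(600,540),interpolation=cv2.INTER_CUBIC)
cv2.imwrite('pics/z3.png',f(a,325,165))
E
```

```text
----
[[336.56590424 195.13491765]] [[379.19523064 220.99118248]]
[[335.44567817 192.75267838]] [[378.12483481 218.70181379]]
```

View pics/z3.png

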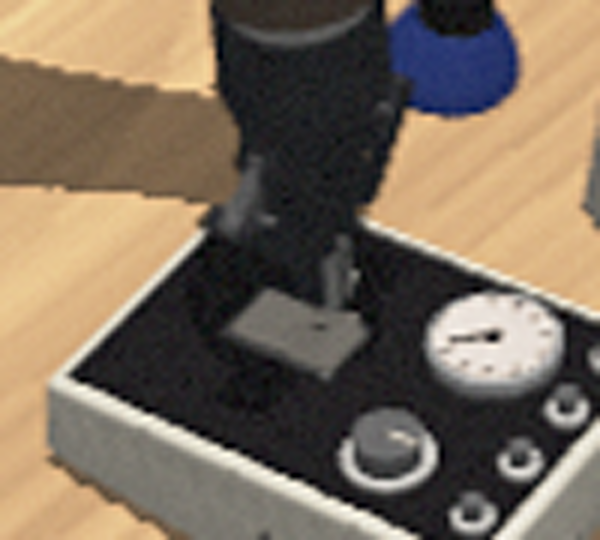

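In both views the tip sits just above the still-raised far half, a few mm higher than the reported TCP. It is centred on the half, so I'll keep going down in small steps.

Emit:
drive_tool --deltas '[[[0,0,0.1],[0,0,0]],[[0,0,0.1],[0,0,0]],[[0,0,0],[0,0,0]]]'

```text
clock: 4.85
position: [592.4, 176.3, 78.8]
ee_rot: [0.995, 0.044, 0.085, -0.005]
contact_force: [0.1, 0.1, -0.8]
gripper_width: -0.2
grasp_force: 0.0
```

Emit:
drive_tool --deltas '[[[0,0,0.1],[0,0,0]],[[0,0,0.1],[0,0,0]],[[0,0,0],[0,0,0]]]'

```text
clock: 5.15
position: [592.7, 176.4, 76.8]
ee_rot: [0.995, 0.044, 0.085, -0.005]
contact_force: [0.9, 0.6, -0.2]
gripper_width: -0.5
grasp_force: 0.0
```

Emit:
drive_tool --deltas '[[[0,0,0.1],[0,0,0]],[[0,0,0.1],[0,0,0]],[[0,0,0],[0,0,0]]]'

```text
clock: 5.45
position: [593.0, 176.5, 74.9]
ee_rot: [0.995, 0.044, 0.085, -0.005]
contact_force: [-0.2, 0.1, 0.1]
gripper_width: -0.2
grasp_force: 0.0
```

```bash
python3 - <<'E'
from h import *
I=[snap(n,n+'3')['img'][:,:,::-1] for n in('scene','side','wrist')]
f=lambda i,x,y,w:cv2.resize(i[y:y+w,x:x+w],(400,400),interpolation=cv2.INTER_CUBIC)
o=np.hstack([f(I[0],345,185,66),f(I[1],302,155,66)])
o=cv2.convertScaleAbs(o,alpha=2,beta=20)
cv2.imwrite('pics/z4.png',o)
s=arm.read_state();print(s['position'],s['contact_force'],s['joint_efforts'].round(2))
E
```

```text
[593.16092272 176.50496067  75.04176693] [ 0.33681514 -0.29629128  0.05689554] [ -0.   -36.98  15.05   3.27   0.28  -0.  ]
```

View pics/z4.png

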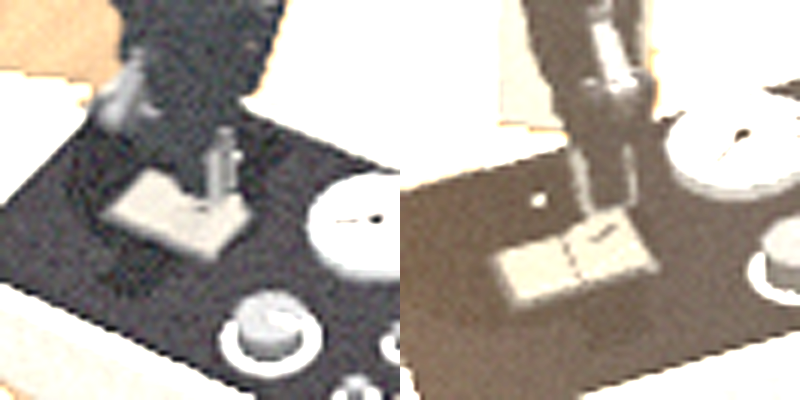

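```bash
cat >> fit.py <<'E'
print('====')
for a,b in [((379,218),(337.5,191)),((381,218),(337.5,191)),((379,216),(336,188))]:
    t=tri(np.array(a),np.array(b)); print(t.x.round(1),t.fun.round(1))
print(proj('side',[593.1,176.5,75]),proj('scene',[593.1,176.5,75]))
E
python3 fit.py | sed -n '/====/,$p'
python3 - <<'E'
from h import *
w=np.load('pics/wrist3.npy',allow_pickle=True).item()['img'][:,:,::-1]
o=cv2.resize(w[190:310,240:400],(800,600),interpolation=cv2.INTER_CUBIC)
cv2.imwrite('pics/z5.png',cv2.convertScaleAbs(o,alpha=2,beta=20))
E
```

```text
====
[592.6 173.1  95.4] [-0.   0.3 -0.1 -0.2]
[594.1 180.2  90.5] [-0.   0.3 -0.2 -0.2]
[589.8 175.8 101.3] [ 0.  -0.2  0.1  0.1]
[[336.88444453 197.05334746]] [[379.38682383 222.51924794]]
```

View pics/z5.png

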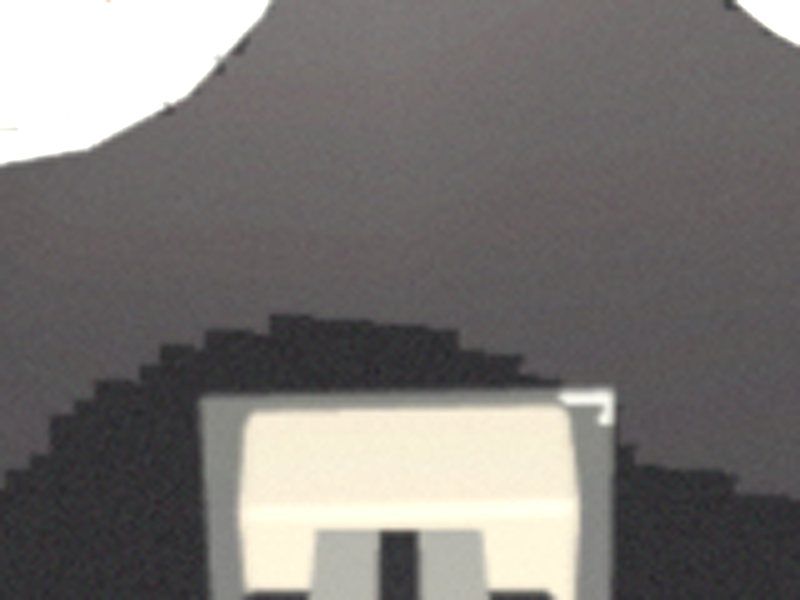

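The tip is still a few mm short of the rocker, because the visible tip ends behind the nominal TCP. I'll keep going, checking the force.

Emit:
drive_tool --deltas '[[[0,0,0.1],[0,0,0]],[[0,0,0.1],[0,0,0]],[[0,0,0.1],[0,0,0]],[[0,0,0],[0,0,0]]]'

```text
clock: 6.0
position: [593.5, 176.4, 71.9]
ee_rot: [0.995, 0.044, 0.085, -0.005]
contact_force: [-0.4, 0.1, 0.4]
gripper_width: 0.0
grasp_force: 0.0
```

Emit:
drive_tool --deltas '[[[0,0,0.1],[0,0,0]],[[0,0,0.1],[0,0,0]],[[0,0,0],[0,0,0]]]'

```text
clock: 6.3
position: [593.9, 176.5, 69.9]
ee_rot: [0.995, 0.044, 0.085, -0.005]
contact_force: [-0.4, 0.0, -0.5]
gripper_width: -0.0
grasp_force: 0.0
```

Emit:
drive_tool --deltas '[[[0,0,0.1],[0,0,0]],[[0,0,0.1],[0,0,0]],[[0,0,0],[0,0,0]]]'

```text
clock: 6.6
position: [594.2, 176.5, 67.9]
ee_rot: [0.995, 0.044, 0.085, -0.005]
contact_force: [-0.4, -0.3, -0.0]
gripper_width: -0.1
grasp_force: 0.0
```

Emit:
drive_tool --deltas '[[[0,0,0.1],[0,0,0]],[[0,0,0.1],[0,0,0]],[[0,0,0],[0,0,0]]]'

```text
clock: 6.9
position: [594.6, 176.5, 66.0]
ee_rot: [0.995, 0.044, 0.085, -0.005]
contact_force: [-0.2, 0.2, -1.0]
gripper_width: -0.3
grasp_force: 0.0
```

```bash
python3 - <<'E'
from h import *
I={n:snap(n,n+'4')['img'].astype(int) for n in('scene','side','wrist')}
o=np.load('pics/wrist3.npy',allow_pickle=True).item()['img'].astype(int)
for w in (o,I['wrist']):
    print('col294',w[262:330:2,294].sum(1)); print('row300',w[300,270:372:3].sum(1))
for n in('scene','side'):
    p=np.load(f'pics/{n}3.npy',allow_pickle=True).item()['img'].astype(int)
    print(n); 
    x,y=(360,205) if n=='scene' else (315,182)
    for k in (p,I[n]): print((k[y:y+26:2,x:x+34:2].sum(2)//3))
E
```

```text
col294 [ 43  39  41  90 174 259 321 322 322 322 325 325 328 326 329 354 340 332
 333 333 332 334 332 149  66  73  69  63  69  74  68  66  68  66]
row300 [ 44  54  47  47 165 171 249 332 333 333 334 247 236 238 239 177  50  58
 202 238 239 238 267 335 335 333 332 333 304 167 169  55  41  49]
col294 [ 41  42  50  36  45  51  49 121 174 306 321 321 321 319 320 322 325 327
 324 341 353 334 327 151  60  69  69  64  71  75  70  62  73  73]
row300 [ 41  37  41 126 169 205 332 337 341 338 345 247 239 241 239 174  47  55
 205 242 236 238 271 354 357 361 359 360 361 284 170 161  47  46]
scene
[[ 25  55  63  47  32  34  36  32  29  24  25  27  30  35  23  66 139]
 [ 16  12  17  35  33  33  37  30  36  34  36  64  21  17  28  13  28]
 [ 24  24  20  18  28  33  34  39  30  21  58  66  28  22  18  28  19]
 [ 16  21  24  19  25  22  34  33  36  49  92  66  64  15  24  17  38]
 [ 27  23  27  20  58  88  31  24  27  35  91  63  23  31  15  35  29]
 [ 10  23  12  44 109 112 111  54  31  25  87  70  27  23  27  28  28]
 [ 30  18  46 110 110 109 111 113  88  43  88  86  89  16  22  33  41]
 [ 23  46 109
[... 2490 characters left out ...]
 39  40  64 106  38  41  74  69  45  43  49  61  42  48  47]
 [ 41  41  41  42  39  38  42  39  56  87  39  44  44  70  42  43  46]
 [ 41  43  39  40  41  38  42  46 115  88  53  81 100  41  42  43  44]
 [ 42  40  40  38  40  58 103 114 115  87  97 114 112  77  38  40  42]
 [ 41  45  84 113 115 115 116  81 115 118 113 113 117 115  46  41  45]
 [ 46  67 116 116 115 114 118 108 117 111 130 116 116 115  90  42  46]
 [ 43  53  89 119 115 114 115 114  84 116 111  76  64  49  37  46  44]
 [ 36  41  66 116 113 125 119  86  66  61  45  41  39  39  43  45  44]
 [ 39  40  55  87  89  63  52  44  40  41  36  41  41  38  43  45  44]
 [ 42  40  45  47  40  41  37  39  37  38  40  42  38  39  40  41  44]]
```

The rocker hasn't moved. By these numbers the real tip is about 20 mm behind the nominal TCP and close to the raised edge, so I'll continue with a slight shift back.

Emit:
drive_tool --deltas '[[[-0.2,0,0.1],[0,0,0]],[[0,0,0.1],[0,0,0]],[[0,0,0.1],[0,0,0]],[[0,0,0],[0,0,0]]]'

```text
clock: 7.45
position: [593.5, 176.7, 63.2]
ee_rot: [0.995, 0.044, 0.086, -0.005]
contact_force: [0.2, 1.1, 2.4]
gripper_width: 0.1
grasp_force: 1.0
```

Emit:
drive_tool --deltas '[[[0,0,0.1],[0,0,0]],[[0,0,0.1],[0,0,0]],[[0,0,0],[0,0,0]]]'

```text
clock: 7.75
position: [593.6, 176.6, 60.8]
ee_rot: [0.995, 0.044, 0.085, -0.005]
contact_force: [-0.2, 0.4, 1.6]
gripper_width: -0.1
grasp_force: 0.9
```

```bash
python3 - <<'E'
from h import *
print(arm.tcp_to_grasp)
I={n:snap(n,n+'5')['img'].astype(int) for n in('side','wrist')}
w=I['wrist']; print('col294',w[262:330:2,294].sum(1)); print('row306',w[306,270:372:3].sum(1))
print((I['side'][182:208:2,315:349:2].sum(2)//3))
s=arm.read_state();print(s['position'],s['contact_force'])
E
```

```text
18.700000000000003
col294 [ 89  45  45  42  46  41  42 114 175 172 194 306 314 313 313 315 329 341
 340 339 342 334 333 150  65  67  66  62  64  74  72  69  74  70]
row306 [ 45  43  47 165 169 192 332 336 333 337 331 243 239 240 239 170  51  56
 201 238 236 240 251 335 335 334 332 341 338 293 169 170  80  41]
[[206  94  52  45  47  39  39  49  44  45  43  41  44  43  45  48 108]
 [ 39  40  42  36  41  38  41  60  47  40  41  46  82  43  43  46  70]
 [ 42  39  38  39  41  38  40  50  88  45  41  43  77  47  42  46  43]
 [ 37  41  39  39  66 105  40  42  93  38  43  44  63  37  46  42  47]
 [ 40  39  44  40  35  42  40  42  74  53  41  44  56  37  41  44  45]
 [ 41  42  42  37  41  41  39  39  75  63  44  39  54  44  40  43  43]
 [ 41  42  40  46  64  91 113 114 113  86  64  92 107  68  41  44  39]
 [ 37  58 113 113 116 114 114 108 116 117 115 115 117 124  47  41  47]
 [ 43  72 108 112 117 113 114 109 116 118 115 126 118 110  66  47  40]
 [ 40  49 105 115 116 114 115 114  83 118 111  77  66  50  47  44  44]
 [ 40  42  75 116 114 116 117  90  66  60  51  38  37  40  47  43  45]
 [ 43  39  51  98  84  65  51  42  37  38  39  38  39  42  44  41  47]
 [ 41  41  43  48  40  43  39  39  38  41  40  41  38  39  47  42  45]]
[593.45631023 176.53473367  60.74075142] [ 0.93757206 -0.19608509  1.27907137]
```

Contact: the rocker is turning under about 2 N. I'll keep pressing until the firm stop.

Emit:
drive_tool --deltas '[[[0,0,0.1],[0,0,0]],[[0,0,0.1],[0,0,0]],[[0,0,0],[0,0,0]]]'

```text
clock: 8.15
position: [593.9, 176.6, 58.8]
ee_rot: [0.995, 0.044, 0.085, -0.005]
contact_force: [0.9, 0.4, 1.9]
gripper_width: 0.0
grasp_force: 0.8
```

Emit:
drive_tool --deltas '[[[0,0,0.1],[0,0,0]],[[0,0,0.1],[0,0,0]],[[0,0,0],[0,0,0]]]'

```text
clock: 8.45
position: [594.2, 176.6, 56.8]
ee_rot: [0.995, 0.044, 0.085, -0.005]
contact_force: [0.6, 0.8, 1.1]
gripper_width: -0.1
grasp_force: 0.8
```

Emit:
drive_tool --deltas '[[[0,0,0.1],[0,0,0]],[[0,0,0],[0,0,0]]]'

```text
clock: 8.65
position: [594.4, 176.6, 56.0]
ee_rot: [0.995, 0.044, 0.085, -0.005]
contact_force: [0.9, 0.5, 2.5]
gripper_width: -0.2
grasp_force: 1.6
```

Emit:
drive_tool --deltas '[[[0,0,0.1],[0,0,0]],[[0,0,0],[0,0,0]]]'

```text
clock: 8.85
position: [594.4, 176.6, 56.0]
ee_rot: [0.995, 0.044, 0.085, -0.005]
contact_force: [-2.0, 0.4, 9.0]
gripper_width: 0.1
grasp_force: 4.5
```

Emit:
drive_tool --deltas '[[[0,0,0.1],[0,0,0]],[[0,0,0],[0,0,0]]]'

```text
clock: 9.05
position: [594.5, 176.6, 55.9]
ee_rot: [0.995, 0.045, 0.085, -0.004]
contact_force: [-4.8, 0.5, 13.8]
gripper_width: 0.4
grasp_force: 7.3
```

The firm stop is reached (13.8 N, stop at TCP z=56.0). I'll lift off and plan the stimulator standoff.

Emit:
drive_tool --deltas '[[[0,0,-1],[0,0,0]],[[0,0,-2.5],[0,0,0]],[[0,0,-3],[0,0,0]],[[0,0,-3],[0,0,0]],[[0,0,-1.5],[0,0,0]],[[0,0,0],[0,0,0]]]'

```text
clock: 9.65
position: [576.5, 175.2, 164.6]
ee_rot: [0.995, 0.044, 0.087, -0.006]
contact_force: [0.7, 0.9, 0.4]
gripper_width: 0.4
grasp_force: 0.0
```

```bash
python3 - <<'E'
from h import *
s=arm.read_state();print(s['position'],s['contact_force'])
V=Rt(.09); off=V.inv().apply(np.array([594.4,176.6,56])-[588.6,174.8,89]); print('tcp-mark tool',off.round(1))
Y=-.122; T=Rt(Y); on=np.array([535.8,-202.5,93.])+T.apply(off); print('on tcp',on.round(1))
plan(on-T.apply([0,0,110]),Y)
E
```

```text
[576.46052104 175.20081282 164.55965707] [0.69073185 0.87910039 0.44688229]
tcp-mark tool [ 0.3 -1.3 33.5]
on tcp [ 541.8 -202.    60. ]
turn deg [-2.27 -0.2  11.9 ] shift cm after turn [-0.63 37.86 -0.5 ] before [-8.41 36.87 -2.  ]
```

Emit:
drive_tool --deltas '[[[0,0,0],[-1.14,-0.1,5.95]],[[0,0,0],[-1.14,-0.1,5.95]],[[-0.06,3.8,-0.05],[0,0,0]],[[-0.06,3.8,-0.05],[0,0,0]],[[-0.06,3.8,-0.05],[0,0,0]],[[-0.06,3.8,-0.05],[0,0,0]],[[-0.06,3.8,-0.05],[0,0,0]],[[-0.06,3.8,-0.05],[0,0,0]],[[-0.06,3.8,-0.05],[0,0,0]],[[-0.06,3.8,-0.05],[0,0,0]],[[-0.06,3.8,-0.05],[0,0,0]],[[-0.06,3.7,-0.05],[0,0,0]]]'

```text
clock: 10.85
position: [521.4, -201.8, 165.2]
ee_rot: [0.995, -0.061, 0.081, 0.006]
contact_force: [1.1, 0.7, -0.7]
gripper_width: -0.1
grasp_force: 0.0
```

Emit:
drive_tool --deltas '[[[0,0,0],[0,0,0]],[[0,0,0],[0,0,0]]]'

```text
clock: 11.05
position: [521.8, -201.2, 165.4]
ee_rot: [0.995, -0.062, 0.082, 0.006]
contact_force: [-0.1, -0.1, -0.4]
gripper_width: 0.1
grasp_force: 0.0
```

```bash
python3 - <<'E'
from h import *
d=snap('wrist','w6'); b=d['img'][:,:,::-1].copy(); a=snap('side','s6')['img'][:,:,::-1]; c=snap('scene','c6')['img'][:,:,::-1]
f=lambda i,x,y:cv2.resize(i[y:y+50,x:x+50],(240,240),interpolation=cv2.INTER_CUBIC)
# wrist crop 280x300 -> x2
o=cv2.resize(b[150:450,190:470],(560,600),interpolation=cv2.INTER_CUBIC)
r=np.vstack([f(a,305,165),f(c,350,195),np.zeros((120,240,3),np.uint8)])
cv2.imwrite('pics/z6.png',np.hstack([o,r])); 
plan([0,0,0],-.122); print(d['s']['position'])
E
```

```text
turn deg [0.13 0.24 0.07] shift cm after turn [-56.36 -13.45   7.21] before [-56.31 -13.54   7.42]
[ 521.82938903 -201.17916357  165.37264876]
```

View pics/z6.png

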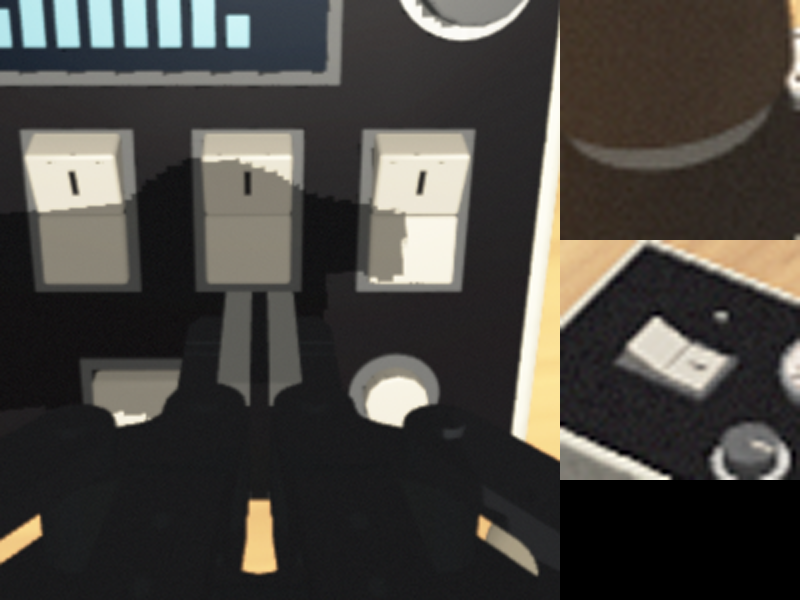

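The vacuum rocker is fully over: its near half is now up. The stimulator's middle mark is at wrist pixel (314,241.5), so I'll shift x +2.3 mm, y −4 mm and descend.

Emit:
drive_tool --deltas '[[[0.23,-0.4,1],[0,0,0]],[[0,0,2],[0,0,0]],[[0,0,2.5],[0,0,0]],[[0,0,2],[0,0,0]],[[0,0,1],[0,0,0]],[[0,0,0.5],[0,0,0]],[[0,0,0],[0,0,0]]]'

```text
clock: 11.9
position: [540.9, -198.4, 78.5]
ee_rot: [0.995, -0.06, 0.083, 0.006]
contact_force: [-0.3, -0.4, 1.3]
gripper_width: 0.1
grasp_force: 0.0
```

Emit:
drive_tool --deltas '[[[0,0,0.2],[0,0,0]],[[0,0,0.2],[0,0,0]],[[0,0,0.2],[0,0,0]],[[0,0,0],[0,0,0]]]'

```text
clock: 12.3
position: [541.8, -199.1, 73.2]
ee_rot: [0.995, -0.061, 0.084, 0.006]
contact_force: [-0.2, -0.9, -0.1]
gripper_width: 0.2
grasp_force: 0.0
```

Emit:
drive_tool --deltas '[[[0,0,0.2],[0,0,0]],[[0,0,0.1],[0,0,0]],[[0,0,0],[0,0,0]]]'

```text
clock: 12.6
position: [542.3, -199.1, 70.0]
ee_rot: [0.995, -0.061, 0.083, 0.006]
contact_force: [0.3, 0.7, 0.1]
gripper_width: 0.2
grasp_force: 0.0
```

Emit:
drive_tool --deltas '[[[0,0,0.1],[0,0,0]],[[0,0,0.1],[0,0,0]],[[0,0,0.1],[0,0,0]],[[0,0,0],[0,0,0]]]'

```text
clock: 13.0
position: [543.6, -199.3, 67.5]
ee_rot: [0.995, -0.061, 0.084, 0.007]
contact_force: [0.5, 0.3, 2.1]
gripper_width: 0.2
grasp_force: 0.9
```

Emit:
drive_tool --deltas '[[[0,0,0.1],[0,0,0]],[[0,0,0.1],[0,0,0]],[[0,0,0.1],[0,0,0]],[[0,0,0],[0,0,0]]]'

```text
clock: 13.4
position: [543.0, -199.2, 63.9]
ee_rot: [0.995, -0.061, 0.083, 0.006]
contact_force: [0.3, -0.3, 2.6]
gripper_width: -0.0
grasp_force: 1.0
```

Emit:
drive_tool --deltas '[[[0,0,0.1],[0,0,0]],[[0,0,0.1],[0,0,0]],[[0,0,0],[0,0,0]]]'

```text
clock: 13.7
position: [543.4, -199.2, 61.9]
ee_rot: [0.995, -0.061, 0.083, 0.006]
contact_force: [-0.5, -0.1, 1.4]
gripper_width: -0.2
grasp_force: 0.7
```

Emit:
drive_tool --deltas '[[[0,0,0.1],[0,0,0]],[[0,0,0.1],[0,0,0]],[[0,0,0],[0,0,0]]]'

```text
clock: 14.0
position: [543.9, -199.3, 60.1]
ee_rot: [0.995, -0.061, 0.083, 0.006]
contact_force: [0.7, -0.5, 2.1]
gripper_width: 0.2
grasp_force: 0.9
```

Emit:
drive_tool --deltas '[[[0,0,0.1],[0,0,0]],[[0,0,0],[0,0,0]]]'

```text
clock: 14.2
position: [543.9, -199.3, 60.0]
ee_rot: [0.995, -0.061, 0.083, 0.006]
contact_force: [-2.5, 1.3, 7.7]
gripper_width: 0.1
grasp_force: 4.1
```

Emit:
drive_tool --deltas '[[[0,0,0.1],[0,0,0]],[[0,0,0],[0,0,0]]]'

```text
clock: 14.4
position: [543.9, -199.4, 59.9]
ee_rot: [0.995, -0.061, 0.083, 0.007]
contact_force: [-4.3, 1.7, 13.2]
gripper_width: -0.1
grasp_force: 7.1
```

The stop is reached (13.2 N). I'll lift, shift to the start key and press.

Emit:
drive_tool --deltas '[[[0,0,-1],[0,0,0]],[[0,0,-2],[0,0,0]],[[0,0,-2],[0,0,0]],[[-2.1,-0.9,0],[0,0,0]],[[-2.1,-0.9,0],[0,0,0]],[[-2.1,-0.9,0],[0,0,0]],[[-2.1,-0.9,0],[0,0,0]],[[0,0,0],[0,0,0]],[[0,0,0],[0,0,0]]]'

```text
clock: 15.3
position: [457.8, -152.4, 93.5]
ee_rot: [0.995, -0.06, 0.083, 0.006]
contact_force: [0.6, 0.1, 0.3]
gripper_width: 0.0
grasp_force: 0.0
```

```bash
python3 - <<'E'
from h import *
d=snap('scene','c7'); a=d['img'][:,:,::-1]; b=snap('side','s7')['img'][:,:,::-1]; w=snap('wrist','w7')['img'][:,:,::-1]
f=lambda i,x,y,u:cv2.resize(i[y:y+u,x:x+u],(400,400),interpolation=cv2.INTER_CUBIC)
cv2.imwrite('pics/z7.png',np.hstack([f(w,220,170,200),f(a,205,235,100)]))
T=Rt(-.122); print(d['s']['position'], T.inv().apply(d['s']['position']-np.array([543.9,-199.3,60])).round(1))
E
```

```text
[ 457.80852519 -152.3723858    93.4730879 ] [-84.2 -36.1 -48.4]
```

View pics/z7.png

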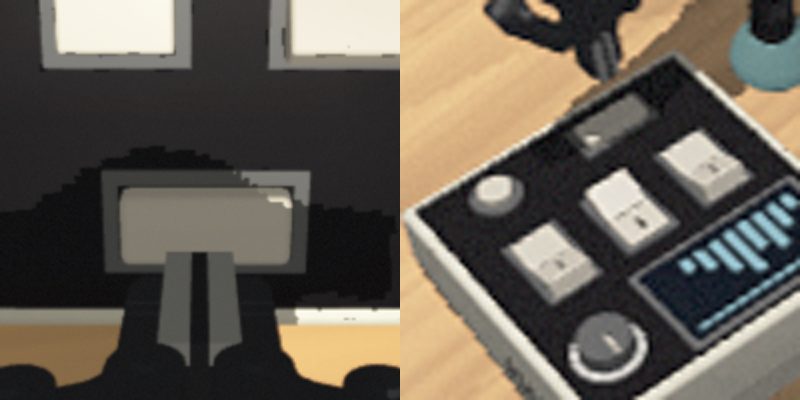

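The middle rocker is on (its near half is raised) and the tip is centred over the bar. I'll press it.

Emit:
drive_tool --deltas '[[[0,0,1.5],[0,0,0]],[[0,0,1.5],[0,0,0]],[[0,0,1],[0,0,0]],[[0,0,0.3],[0,0,0]],[[0,0,0],[0,0,0]]]'

```text
clock: 15.95
position: [465.4, -153.6, 50.7]
ee_rot: [0.995, -0.061, 0.083, 0.007]
contact_force: [-0.1, 0.6, 0.0]
gripper_width: 0.2
grasp_force: 0.0
```

Emit:
drive_tool --deltas '[[[0,0,0.1],[0,0,0]],[[0,0,0.1],[0,0,0]],[[0,0,0],[0,0,0]]]'

```text
clock: 16.25
position: [466.1, -153.5, 49.7]
ee_rot: [0.995, -0.061, 0.084, 0.006]
contact_force: [-0.6, -0.7, 2.2]
gripper_width: 0.1
grasp_force: 0.9
```

Emit:
drive_tool --deltas '[[[0,0,0.1],[0,0,0]],[[0,0,0.1],[0,0,0]],[[0,0,0],[0,0,0]]]'

```text
clock: 16.55
position: [466.5, -153.5, 47.4]
ee_rot: [0.995, -0.061, 0.084, 0.006]
contact_force: [-0.2, -0.3, 3.9]
gripper_width: 0.1
grasp_force: 1.5
```

Emit:
drive_tool --deltas '[[[0,0,0.1],[0,0,0]],[[0,0,0.1],[0,0,0]],[[0,0,0],[0,0,0]]]'

```text
clock: 16.85
position: [466.9, -153.6, 45.4]
ee_rot: [0.995, -0.061, 0.084, 0.006]
contact_force: [-1.0, -0.1, 4.6]
gripper_width: -0.0
grasp_force: 2.2
```

Emit:
drive_tool --deltas '[[[0,0,0.1],[0,0,0]],[[0,0,0],[0,0,0]]]'

```text
clock: 17.05
position: [467.0, -153.6, 44.8]
ee_rot: [0.995, -0.061, 0.084, 0.006]
contact_force: [-1.8, 1.3, 9.2]
gripper_width: 0.3
grasp_force: 4.4
```

The key is fully down (9 N at the stop). I'll release it and lift away.

Emit:
drive_tool --deltas '[[[0,0,-1],[0,0,0]],[[0,0,-2],[0,0,0]],[[0,0,-3],[0,0,0]],[[0,0,-3],[0,0,0]],[[0,0,-2],[0,0,0]],[[0,0,0],[0,0,0]],[[0,0,0],[0,0,0]]]'

```text
clock: 17.75
position: [447.3, -150.9, 152.2]
ee_rot: [0.995, -0.061, 0.083, 0.006]
contact_force: [-1.0, -0.0, -0.7]
gripper_width: -0.3
grasp_force: 0.0
```

```bash
python3 - <<'E'
from h import *
s=arm.read_state();print(s['position'],s['contact_force'],s['clock']); print(arm.job_done())
E
```

```text
[ 447.3161514  -150.916941    152.21399835] [-0.9955776  -0.03931998 -0.73237007] 17.75
the job is handed in; nothing more can be done
None
```

I pressed the vacuum rocker, then the middle output rocker, each to its firm stop, then pressed the start key fully down, released it and lifted clear. I handed the job in at 17.75 s; no verdict came back, and I took no picture after the start press.

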